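Open the parts-washing tub by its pedal and hold the drained basket up level

TASK

Press the pedal of the parts-washing tub right down to its stop so that the latched lid springs open, then lift the basket of parts out by its handle and hold it level and still in the air over the tub, with its underside about 6 cm above the tub's rim. Finish while holding it there in the gripper: do not put it down or let go. Keep the basket level with both parts in it, leave the lid standing open, and leave the other things on the table where they are.

Things in the scene. Friction and masses are not known exactly. Their poses are not given: they have to be found in the camera images.
- tub: Fixed open-topped sheet-steel tub, 200 x 200 mm outside, 100 mm high, walls and floor 5 mm thick. Origin: centre of its underside on the table, z up. Its -x side carries the pedal, its +x rim the lid's hinge (along the tub's y).
- pedal (a joint): Pedal angle in rad: 0 released (up), 0.30 fully down at its stop. The hinge runs along the tub's y axis, at tub x = -114 mm, 30 mm above the table. A spring returns it; about 8 to 9 N on the middle of the pad holds it at the stop. A hook on the pedal's upright arm holds the lid's front edge and lets go at about 0.2 rad.
- pedal_pad (a point): Middle of the top face of the pedal's black rubber pad (55 mm along tub x, 70 mm along tub y), 97 mm out from the pedal's hinge on the tub's -x side, about 51 mm above the table when released and about 22 mm at the stop; moves with the pedal.
- lid (a joint): Lid angle in rad: 0 shut and latched, 1.75 wide open (leaning a little beyond upright). Once unlatched a spring swings it open by itself in about 2 s and keeps it open, where it stands to about 300 mm above the table.
- lid_edge (a point): Middle of the free front edge of the lid, a grey 204 x 200 mm sheet 5 mm thick; over the pedal side when shut, high above the hinge side when open.
- basket: Loose aluminium basket standing on the tub's floor under the lid, 130 mm (its x) x 110 mm (its y), walls 34 mm high and 4 mm thick, with a rigid bail handle lengthwise over its middle; about 0.35 kg, 0.5 kg with the parts. Origin: centre of its underside; z up. Its x points roughly along the tub's x.
- grip (a point): Centre of the basket's black handle grip: a straight bar along the basket's x, 14 mm wide (basket y), 14 mm high, 90 mm long, its centre 74 mm above the basket's underside; open space beneath it and beside it within the basket.
- bearing: Steel bearing ring lying flat in the basket, 42 mm outside, 20 mm hole, 14 mm high, 90 g. Origin: centre of its underside.
- bush: Brass flanged bush standing in the basket, flange 34 mm across, 24 mm high, 60 g. Origin: centre of its underside.
- can_a: White spray can, 66 mm across, 190 mm tall, a bystander; origin at its underside.
- can_b: Black spray can, 66 mm across, 190 mm tall, a bystander; origin at its underside.
- jar: Small jar, 56 mm across, 60 mm tall, beside the pedal, a bystander; origin at its underside.
- tape: Cardboard ring, 90 mm across, 24 mm high, beside the pedal, a bystander; origin at its underside.
- driver: Screwdriver with a wooden handle lying on the table, a bystander.
- spanner: Steel spanner lying on the table, a bystander.
- mug: White cup, 76 mm across, 85 mm tall, a bystander; origin at its underside.

How it is judged:
By the outcome, as a careful person would: the job done as asked, in the order asked, and still so for the second after the job is handed in, while the arm keeps its last pose, push and grip.
It also fails if it takes over 58 s, if anything falls off the work surface, if the arm or the gripper's body presses on something with over 40 N, if the wrist force passes 120 N, or if a joint passes its speed limit or range.

ROBOT

A 6-joint arm with a two-finger parallel gripper is mounted at the origin on the work surface. World frame = base frame: x ahead of the robot, y to its left, z up, the work surface at z = 0. Lengths are in m, angles in rad, forces in N, time in s.
With the tool pointing down it reaches from about 0.35 to 0.775 m from the base axis. Payload 7.3 kg.
Tool frame: the origin (TCP) lies midway between the tips of the shut fingers; the grasp point (between the pads) lies 19 mm behind it (tcp_to_grasp is the distance from the TCP to the grasp point, in m); z points along the fingers, y is the line along which they close (so a half turn about z gives the same grasp; the last joint's range is limited). The gripper opens to 92 mm and grips with 3 to 60 N. Pads are 19 mm wide; open, the fingers measure 130 mm over their backs; the gripper's body (75 mm by 190 mm) begins 47 mm behind the grasp point.
Start: joints at [1.185, 0.342, 1.524, -0, 1.275, -0.146], TCP at [0.125, 0.51, 0.227] pointing down, gripper open.
Joint ranges: [-2.53, 2.53], [-0.77, 2.02], [0.04, 2.7], [-1, 4.14], [0.28, 2.66], [-3.11, 3.11]. Speed limits (rad/s): [2.57, 2.57, 3.14, 3.14, 3.14, 3.14].

INTERFACE

Orientations are given as [roll, pitch, yaw] about the fixed x, y, z axes, in that order (R = Rz(yaw) Ry(pitch) Rx(roll)).
In Python, from cell import observe, read_camera, calibration, hand_in, tcp_to_grasp gives the robot as it stands.
- The arm moves only by the tool send_rows, never from a script. Its argument "targets" is a list of rows, each a list of 5 numbers: the opening, from 0 (shut) to 1 (fully open), then the shift along the world's x, y, z in m, then the turn about the world's z in rad. A call has 1 to 5 rows; each row shifts and turns the commanded pose from where the row before left it; what a row does not reach is not made up. A row lasts 1/10 s, in which the tool goes at most 50 mm and 8.59 degrees, less where a joint would pass 70% of its speed; a pose out of reach is approached as far as the arm can. A call is refused whole if a number of a shift passes 0.05 or a number of a turn 0.15, either way. A call with a gripper value outside its range is refused whole. The fingers move at their own pace and stop on an object; "grip_force" is the grip in N (left out, the last holds). Time passes only in rows, so rows that do not move let the fingers close. It gives the time, the measured TCP pose, the force, the opening and the grip force at its end, in the units of the state.
- observe(): the state, without advancing time (a new reading comes with each control period).
- read_camera(name): name is "scene" or "top" or "wrist"; returns (picture, depth): 420x560x3 uint8, red, green, blue; 420x560 float32, m along the optical axis (not along the pixel's ray), 0 where there is no reading.
- calibration(name): a dict with "intrinsics" (3x3 intrinsics, pixels), "k1" (the pictures are not rectified: a ray, as slopes to the right and down, at radius r is drawn at 1 + k1 r^2 times it, then the intrinsics apply), "world_to_cam" (4x4, takes a point from world to camera coordinates); the wrist camera has in their place "hand_eye" (4x4, takes a point from camera to tool coordinates, whose origin is the TCP and whose axes are the flange's). Camera axes: x right, y up, looking along -z (the intrinsics and any distortion apply to the point x, -y, -z); pixel columns grow to the right and rows downward; lengths in m; the calibration is good to about 2 mm. A picture is of the moment at which its call begins: read the wrist's pose just before it. calibration takes no time and is no camera call.
- hand_in(): hands the job in; it is judged then, once.
The state is a dict: "time": time; "qpos": joint angles; "qvel": joint speeds; "joint_efforts": joint torques, N m; "tool_pos": TCP position; "tool_rot": TCP orientation; "contact_force": force on the tool from outside, world axes, zero at the start; "torque": the same for the moment, N m; "opening": finger opening in m; "grip_force": force on a finger pad.
Only numpy, scipy, OpenCV 4.12 (cv2) and the standard library are available. Lean on these libraries where they do the work, as an engineer would, in place of code of your own. Each camera call takes 0.05 s, during which the arm holds its last target. There are 200 camera calls.

## Working session

There is one attempt and no reset: what is moved stays moved. The work goes in short steps, Python scripts to look and compute and a tool call to move; the robot and the scene stay as the last step left them, time stands still between calls to the robot, and variables do not carry over. Pictures are saved under pics/ and viewed, at most 10 in all, crops included, and the job is handed in when it is done.

Besides the shell and the picture viewer there is one more tool, called after "Request:" by a JSON object that holds its "op" and its "data", one argument or row to a line. send_rows: Moves the arm, as the interface text tells. Its arguments: {"type":"object","properties":{"targets":{"type":"array","items":{"type":"array","items":{"type":"number"}}},"grip_force":{"type":"number"}},"required":["targets"]}

```bash
ls; mkdir -p pics
cat > h.py <<'E'
import numpy as np, cv2
from cell import observe, read_camera, calibration, hand_in, tcp_to_grasp
def cloud(name, D, c=None, T=None):
    c=c or calibration(name); K=np.array(c["intrinsics"]); 
    v,u=np.mgrid[0:D.shape[0],0:D.shape[1]].astype(float)
    p=np.stack([u,v],-1).reshape(-1,1,2)
    s=cv2.undistortPoints(p,K,np.array([c["k1"],0,0,0.])).reshape(*D.shape,2)
    P=np.stack([s[...,0]*D,-s[...,1]*D,-D,np.ones_like(D)],-1)
    M=np.linalg.inv(np.array(c["world_to_cam"])) if T is None else T
    return (P@M.T)[...,:3]
E
python3 - <<'E'
from h import *
s=observe(); print({k:np.round(v,3) for k,v in s.items()}, tcp_to_grasp)
for n in("scene","top"):
    I,D=read_camera(n); cv2.imwrite(f"pics/{n}0.png",I[...,::-1]); np.savez(f"{n}0.npz",I=I,D=D)
    print(n,(D>0).mean(), np.round(np.linalg.inv(calibration(n)["world_to_cam"]),2).tolist())
E
```

```text
pics
{'time': np.float64(0.0), 'qpos': array([ 1.185,  0.343,  1.525, -0.   ,  1.275, -0.146]), 'qvel': array([-0.001,  0.001,  0.001,  0.002,  0.   , -0.   ]), 'joint_efforts': array([ -0.   , -43.125, -24.421,   0.072,   0.056,  -0.   ]), 'tool_pos': array([0.125, 0.51 , 0.226]), 'tool_rot': array([-3.14 , -0.   ,  2.902]), 'contact_force': array([ 0.879,  0.062, -0.007]), 'torque': array([ 0.009, -0.002,  0.042]), 'grip_force': np.float64(0.0), 'opening': np.float64(0.092)} 0.0188
scene 0.996203231292517 [[-0.55, -0.7, 0.46, 1.11], [0.84, -0.46, 0.3, 0.42], [-0.0, 0.55, 0.83, 1.1], [0.0, 0.0, 0.0, 1.0]]
top 0.9961819727891157 [[0.02, 1.0, -0.09, 0.47], [-1.0, 0.02, 0.02, 0.03], [0.02, 0.09, 1.0, 1.08], [0.0, 0.0, 0.0, 1.0]]
```

View pics/top0.png

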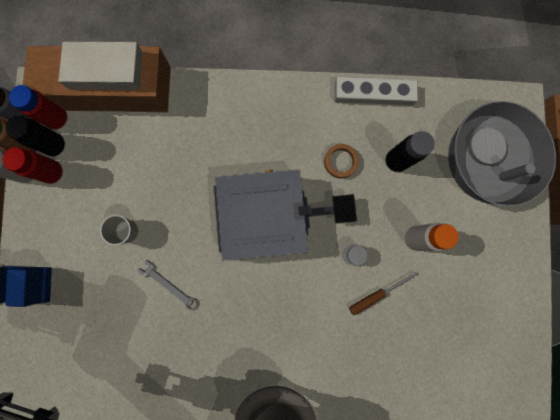

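View pics/scene0.png

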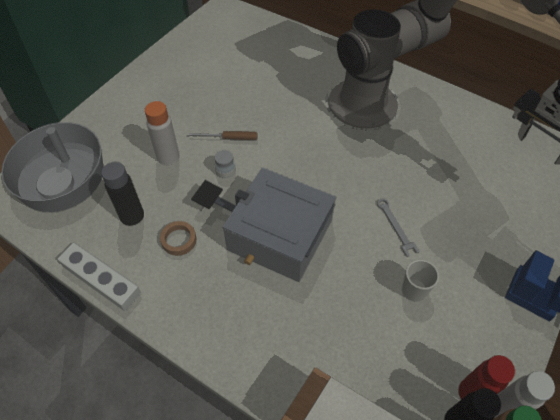

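Top view: closed tub about (262,215), black pedal pad (344,209), jar (356,255), tape (342,160), black can (410,150), white can (435,237). So the pedal points towards world −y, and the hinge is on the +y side.

Run:
```python
from h import *
for n in("top","scene"):
    z=np.load(f"{n}0.npz"); I,D=z["I"],z["D"]; P=cloud(n,D)
    x,y,h=P[...,0],P[...,1],P[...,2]
    if n=="top":
        roi=np.zeros(D.shape,bool); roi[160:270,205:312]=1
    else:
        roi=np.zeros(D.shape,bool); roi[165:280,220:340]=1
    m=roi&(h>.09)&(h<.125)
    m=cv2.morphologyEx(m.astype(np.uint8),cv2.MORPH_OPEN,np.ones((5,5)))>0
    q=P[m]; r=cv2.minAreaRect((q[:,:2]*1000).astype(np.float32)); print(n,"lid",r,np.median(q[:,2]))
    g=I.max(-1)
    roi[:]=0
    if n=="top": roi[190:226,326:362]=1
    else: roi[172:215,185:228]=1
    m=roi&(h>.03)&(h<.08)&(g<60)
    q=P[m]; r=cv2.minAreaRect((q[:,:2]*1000).astype(np.float32)); print(n,"pad",m.sum(),r,np.median(q[:,:3],0))
    for nm,(a,b,c,d),lo in ({"jar":(240,270,340,372),"tape":(140,182,320,362),"cana":(215,255,400,465),"canb":(125,175,380,440)} if n=="top" else {"jar":(148,180,212,238),"tape":(215,258,155,200),"cana":(100,168,143,182),"canb":(160,228,100,146)}).items():
        q=P[a:b,c:d].reshape(-1,3); q=q[q[:,2]>0.012]; t=np.percentile(q[:,2],97); q2=q[q[:,2]>t-.01]
        print(nm,"top",t.round(3),"bbox",q.min(0).round(3),q.max(0).round(3),"topc",((q2.min(0)+q2.max(0))/2).round(3))
```

```text
top lid ((540.9735107421875, 44.195411682128906), (200.32371520996094, 224.36549377441406), 6.73209285736084) 0.10734518273101101
top pad 651 ((564.068115234375, -150.5288848876953), (69.76260375976562, 72.85055541992188), 6.000958442687988) [ 0.56361101 -0.15682883  0.05043398]Traceback (most recent call last):
  File "<stdin>", line 18, in <module>
ValueError: not enough values to unpack (expected 3, got 2)
```

Run:
```python
from h import *
for n in("top","scene"):
    z=np.load(f"{n}0.npz"); I,D=z["I"],z["D"]; P=cloud(n,D); h=P[...,2]; g=I.max(-1)
    W={"lid":(160,270,205,312),"pad":(185,230,320,365),"jar":(240,270,340,372),"tape":(140,182,320,362),"cana":(215,255,400,465),"canb":(125,175,380,440)} if n=="top" else {"lid":(165,280,220,340),"pad":(172,215,185,228),"jar":(148,180,212,238),"tape":(215,258,155,200),"cana":(100,168,143,182),"canb":(160,228,100,146)}
    for k,(a,b,c,d) in W.items():
        m=np.zeros(D.shape,np.uint8); m[a:b,c:d]=1
        if k=="lid": m&=(h>.09)&(h<.125); m=cv2.morphologyEx(m,cv2.MORPH_OPEN,np.ones((19,19) ))
        elif k=="pad": m&=(h>.035)&(h<.075)&(g<60); m=cv2.morphologyEx(m,cv2.MORPH_OPEN,np.ones((9,9)))
        else: m&=h>.012
        q=P[m>0]
        if k not in("lid","pad"):
            t=np.percentile(q[:,2],97); q=q[q[:,2]>t-.01]
        r=cv2.minAreaRect((q[:,:2]*1000).astype(np.float32)); print(n,k,np.round(np.r_[r[0],r[1],r[2]],1),"z",q[:,2].min().round(3),np.median(q[:,2]).round(3),q[:,2].max().round(3))
```

```text
top lid [540.5  52.3 199.4 207.8   6.6] z 0.1 0.107 0.117
top pad [ 565.4 -159.4   68.5   54.9    5.8] z 0.044 0.051 0.059
top jar [448.  -95.   47.2 243.9   1.1] z 0.054 0.06 1.076
top tape [605.4 -70.1  87.6 336.7  46.1] z 0.017 0.024 1.076
top cana [ 494.4 -181.6   55.5  418.9    1. ] z 0.183 0.19 1.076
top canb [ 604.2 -145.7   56.   439.9   31.4] z 0.184 0.19 1.076
scene lid [542.6  47.5 203.4 216.6   7.1] z 0.09 0.107 0.118
scene pad [ 570.2 -155.5   63.2   51.7   37.2] z 0.038 0.05 0.058
scene jar [779.3  94.4 920.9  47.   41.3] z 0.053 0.059 1.098
scene tape [872.7 120.4 752.6  87.5  57.9] z 0.019 0.024 1.098
scene cana [ 784.4   21.8 1020.8   54.    53.5] z 0.182 0.189 1.098
scene canb [912.5  31.7 862.1  54.8  59.2] z 0.183 0.19 1.098
```

Request:
{"op": "send_rows", "data": {
  "targets": [
    [0.5,0.022,-0.033,0,-0.061],
    [0,0.022,-0.033,0,-0.061],
    [0,0.022,-0.033,0,-0.061],
    [0,0.022,-0.033,0,-0.061],
    [0,0.022,-0.033,0,-0.061]
  ],
  "grip_force": 20
}}

```text
time: 0.6
tool_pos: [0.2351, 0.3435, 0.2265]
tool_rot: [-3.141, -0.0, 2.595]
contact_force: [1.2, 0.1, -0.0]
opening: 0.0563
grip_force: 0.0
```

Request:
{"op": "send_rows", "data": {
  "targets": [
    [0,0.022,-0.033,0,-0.061],
    [0,0.022,-0.033,0,-0.061],
    [0,0.022,-0.033,0,-0.061],
    [0,0.022,-0.033,0,-0.061],
    [0,0.022,-0.033,0,-0.061]
  ]
}}

```text
time: 1.1
tool_pos: [0.3451, 0.1785, 0.2266]
tool_rot: [-3.142, -0.0, 2.289]
contact_force: [0.7, 1.1, -0.1]
opening: 0.0161
grip_force: 0.0
```

Request:
{"op": "send_rows", "data": {
  "targets": [
    [0,0.022,-0.033,0,-0.061],
    [0,0.022,-0.033,0,-0.061],
    [0,0.022,-0.033,0,-0.061],
    [0,0.022,-0.033,0,-0.061],
    [0,0.022,-0.033,0,-0.061]
  ]
}}

```text
time: 1.6
tool_pos: [0.4552, 0.0134, 0.2265]
tool_rot: [-3.141, -0.0, 1.984]
contact_force: [0.3, 0.7, -0.4]
opening: 0.0001
grip_force: 0.0
```

Request:
{"op": "send_rows", "data": {
  "targets": [
    [0,0.022,-0.033,0,-0.061],
    [0,0.022,-0.033,0,-0.061],
    [0,0.022,-0.033,0,-0.061],
    [0,0.022,-0.033,0,-0.061],
    [0,0.022,-0.033,0,-0.061]
  ]
}}

```text
time: 2.1
tool_pos: [0.5652, -0.1514, 0.2262]
tool_rot: [-3.141, -0.0, 1.679]
contact_force: [0.7, 1.1, -0.1]
opening: 0.0006
grip_force: 0.0
```

Request:
{"op": "send_rows", "data": {
  "targets": [
    [0,0,-0.008,-0.04,0],
    [0,0,0,-0.04,0],
    [0,0,0,-0.04,0],
    [0,0,0,-0.03,0],
    [0,0,0,-0.01,0]
  ]
}}

```text
time: 2.6
tool_pos: [0.5624, -0.1571, 0.063]
tool_rot: [-3.136, -0.003, 1.682]
contact_force: [-0.5, 0.5, -0.6]
opening: 0.0004
grip_force: 0.0
```

Request:
{"op": "send_rows", "data": {
  "targets": [
    [0,0,0,-0.008,0],
    [0,0,0,-0.008,0],
    [0,0,0,-0.008,0],
    [0,0,0,-0.006,0],
    [0,0,0,0,0]
  ]
}}

```text
time: 3.1
tool_pos: [0.5654, -0.1584, 0.0371]
tool_rot: [3.14, 0.001, 1.682]
contact_force: [0.4, -1.0, 2.6]
opening: 0.0
grip_force: 1.0
```

Request:
{"op": "send_rows", "data": {
  "targets": [
    [0,0,0,-0.006,0],
    [0,0,0,-0.005,0],
    [0,0,0,-0.004,0],
    [0,0,0,-0.003,0],
    [0,0,0,0,0]
  ]
}}

```text
time: 3.6
tool_pos: [0.5657, -0.1584, 0.0224]
tool_rot: [3.139, 0.002, 1.682]
contact_force: [-6.8, 0.8, 25.4]
opening: 0.0003
grip_force: 12.4
```

Request:
{"op": "send_rows", "data": {
  "targets": [
    [0,0,0,0,0],
    [0,0,0,0,0],
    [0,0,0,0,0],
    [0,0,0,0,0],
    [0,0,0,0,0]
  ]
}}

```text
time: 4.1
tool_pos: [0.5656, -0.1584, 0.0225]
tool_rot: [3.138, 0.002, 1.682]
contact_force: [-5.7, 0.8, 25.4]
opening: 0.0002
grip_force: 12.3
```

Request:
{"op": "send_rows", "data": {
  "targets": [
    [0,0,0,0,0],
    [0,0,0,0,0],
    [0,0,0,0,0],
    [0,0,0,0,0],
    [0,0,0,0,0]
  ]
}}

```text
time: 4.6
tool_pos: [0.5656, -0.1584, 0.0224]
tool_rot: [3.138, 0.002, 1.682]
contact_force: [-7.0, 0.0, 25.6]
opening: 0.0006
grip_force: 12.3
```

Run:
```python
from h import *
n="scene";I,D=read_camera(n); cv2.imwrite(f"pics/{n}1.png",I[...,::-1])
s=observe();print(s["tool_pos"],s["contact_force"])
```

```text
[ 0.56560895 -0.15842719  0.0224473 ] [-6.81033958  1.17476125 25.60553939]
```

View pics/scene1.png

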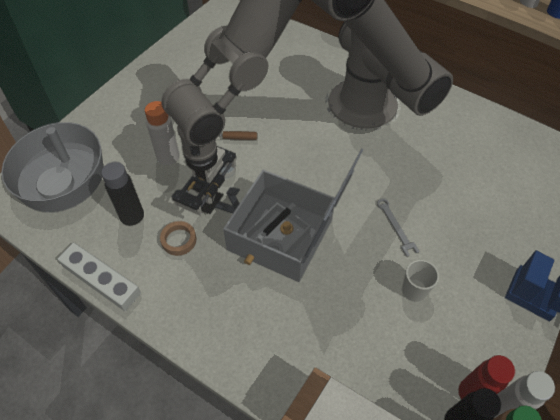

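The scene view shows the lid standing open at about (345,190), and the basket with its black grip at about (277,220). I'll raise off the pedal and measure the grip.

Request:
{"op": "send_rows", "data": {
  "targets": [
    [0,0,0,0.01,0],
    [0,0,0,0.03,0],
    [0.5,0,0,0.05,0],
    [0.7,0,0,0.05,0],
    [0.7,0,0,0.05,0]
  ]
}}

```text
time: 5.15
tool_pos: [0.564, -0.1573, 0.2106]
tool_rot: [-3.141, -0.001, 1.682]
contact_force: [0.8, -0.7, -0.9]
opening: 0.0199
grip_force: 0.0
```

Run:
```python
from h import *
for n in("top","scene"):
    I,D=read_camera(n); cv2.imwrite(f"pics/{n}2.png",I[...,::-1]); np.savez(f"{n}2.npz",I=I,D=D)
    P=cloud(n,D); g=I.max(-1); u=np.array([.115,-.993]); v=np.array([.993,.115])
    d=P[...,:2]-[.5405,.0523]; a=d@u;b=d@v
    m=((D>0)&(abs(a)<.085)&(abs(b)<.085)&(P[...,2]>.065)&(P[...,2]<.098)).astype(np.uint8)
    for lab,mm in (("high",m),("dark",m&(g<60))):
        q=P[mm>0]
        if len(q)<5: print(lab,len(q)); continue
        r=cv2.minAreaRect((q[:,:2]*1000).astype(np.float32)); print(n,lab,len(q),np.round(np.r_[r[0],r[1],r[2]],1),np.median(q,0).round(4))
I=cv2.imread("pics/top2.png")[150:280,190:380]; cv2.imwrite("pics/top2c.png",cv2.resize(I,None,fx=4,fy=4,interpolation=2))
s=observe(); print(s["tool_pos"],s["tool_rot"])
```

```text
top high 289 [553.4  48.9  14.  129.7  82.9] [0.553  0.0489 0.0854]
top dark 200 [555.1  48.6  13.9  89.2  83. ] [0.5553 0.0482 0.0863]
scene high 346 [555.7  46.3  16.8 133.4  82.5] [0.5601 0.0476 0.084 ]
scene dark 215 [557.2  47.   15.   90.4  83.2] [0.5584 0.0478 0.0852]
[ 0.56766609 -0.15878851  0.21661545] [3.1294483  0.00616516 1.68206062]
```

View pics/top2c.png

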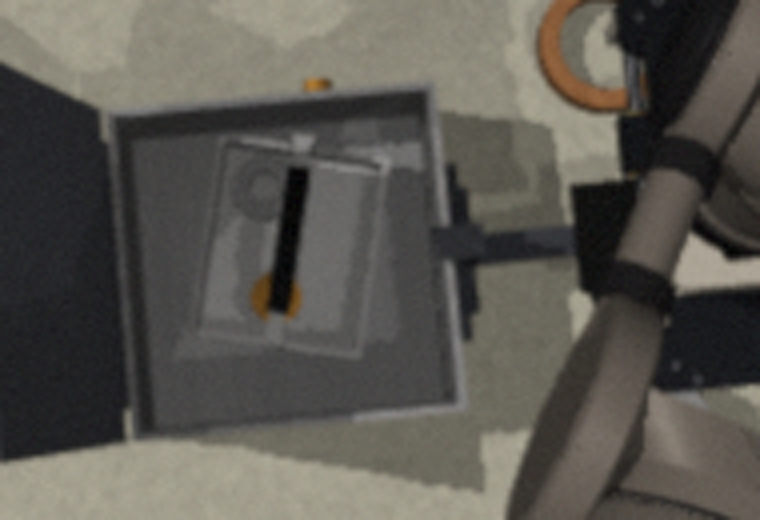

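The top crop shows the grip running nearly along world x (crop from (298,170) to (282,310)), with the bearing at (260,190) and the bush at (275,297). The fingers must therefore close along world y, towards the lid. I'll check the clearance to the lid.

Run:
```python
from h import *
for n in("top","scene"):
    z=np.load(f"{n}2.npz"); D=z["D"]; P=cloud(n,D)[D>0]
    d=P[:,:2]-[.5405,.0523]; a=d@[-.115,.993]; b=d@[.993,.115]
    for lo in (.095,.105,.12,.14,.17,.2,.24,.28):
        m=(abs(b)<.09)&(a>.07)&(a<.2)&(abs(P[:,2]-lo)<.006)
        if m.sum()>3: print(n,lo,m.sum(),np.percentile(a[m],[3,50,97]).round(4), b[m].min().round(3),b[m].max().round(3))
# grip in tub frame
for g in ([.556,.048],):
    d=np.array(g)-[.5405,.0523]; 
    for yaw in (3.02,):
        ty=np.array([np.sin(yaw),-np.cos(yaw)]); tx=np.array([np.cos(yaw),np.sin(yaw)])
        for s in(-1,1):
            for t in(-1,1):
                c=d+ty*.095*s+tx*.0375*t; print(c@[-.115,.993],c@[.993,.115])
```

```text
top 0.095 154 [0.0904 0.0928 0.0973] -0.088 0.088
top 0.105 286 [0.0906 0.0961 0.0999] -0.09 0.09
top 0.12 122 [0.0999 0.1017 0.1031] -0.089 0.087
top 0.14 127 [0.1037 0.1053 0.107 ] -0.086 0.089
top 0.17 142 [0.1095 0.111  0.1123] -0.09 0.089
top 0.2 152 [0.1151 0.1164 0.1179] -0.088 0.09
top 0.24 186 [0.122  0.1238 0.1253] -0.089 0.09
top 0.28 207 [0.1296 0.1313 0.1328] -0.089 0.088
scene 0.095 86 [0.0897 0.092  0.0954] -0.089 0.09
scene 0.105 109 [0.0901 0.0925 0.1013] -0.087 0.09
scene 0.14 10 [0.1098 0.1109 0.1134] -0.056 0.072
scene 0.17 10 [0.1144 0.1166 0.1184] -0.054 0.075
scene 0.2 12 [0.1209 0.1219 0.1244] -0.057 0.081
scene 0.24 12 [0.1275 0.1298 0.132 ] -0.054 0.083
scene 0.28 6 [0.1343 0.1355 0.1367] -0.065 0.09
-0.10716308633424237 0.029049950982690986
-0.08956845198424752 -0.04382902466934449
0.07746365198424751 0.07362302466934463
0.09505828633424236 0.0007440490173091487
```

Request:
{"op": "send_rows", "data": {
  "targets": [
    [0.6,-0.001,0.02,0,0.134],
    [0.6,-0.001,0.02,0,0.134],
    [0.6,-0.001,0.02,0,0.134],
    [0.6,-0.001,0.02,0,0.134],
    [0.6,-0.001,0.02,0,0.134]
  ]
}}

```text
time: 5.75
tool_pos: [0.559, -0.0568, 0.2081]
tool_rot: [-3.141, -0.002, 2.357]
contact_force: [0.4, 0.2, 0.3]
opening: 0.0551
grip_force: 0.0
```

Request:
{"op": "send_rows", "data": {
  "targets": [
    [0.6,-0.001,0.02,0,0.134],
    [0.6,-0.001,0.02,0,0.134],
    [0.6,-0.001,0.02,0,0.134],
    [0.6,-0.001,0.02,0,0.134],
    [0.6,-0.001,0.02,0,0.134]
  ]
}}

```text
time: 6.25
tool_pos: [0.554, 0.0432, 0.2081]
tool_rot: [3.141, -0.002, 3.027]
contact_force: [1.1, -0.4, -0.3]
opening: 0.0551
grip_force: 0.0
```

Request:
{"op": "send_rows", "data": {
  "targets": [
    [0.6,0,0,0,0],
    [0.6,0,0,0,0]
  ]
}}

```text
time: 6.45
tool_pos: [0.5543, 0.0422, 0.2083]
tool_rot: [-3.141, -0.001, 3.02]
contact_force: [-0.2, 0.6, -0.2]
opening: 0.0552
grip_force: 0.0
```

Run:
```python
from h import *
s=observe(); I,D=read_camera("wrist"); cv2.imwrite("pics/w3.png",I[...,::-1])
from scipy.spatial.transform import Rotation as R
c=calibration("wrist"); T=np.eye(4); T[:3,:3]=R.from_euler("xyz",s["tool_rot"]).as_matrix(); T[:3,3]=s["tool_pos"]
P=cloud("wrist",D,c,T@np.array(c["hand_eye"])); g=I.max(-1)
print(s["tool_pos"],s["tool_rot"],s["opening"])
d=P[...,:2]-[.556,.048]
m=(D>0)&(np.hypot(d[...,0],d[...,1])<.07)&(P[...,2]>.065)&(P[...,2]<.1)&(g<60)
q=P[m]; r=cv2.minAreaRect((q[:,:2]*1000).astype(np.float32)); print(m.sum(),r,np.median(q,0),np.percentile(q[:,2],[5,95]))
d=P[...,:2]-[.5405,.0523]; a=d@[-.115,.993]; b=d@[.993,.115]
m=(D>0)&(a<-.09)&(a>-.14)&(abs(b)<.04); print("hook zmax",P[m][:,2].max() if m.any() else None)
```

```text
[0.55429925 0.04217158 0.20833431] [-3.14146479e+00 -9.31240231e-04  3.02019122e+00] 0.05515123608010382
1222 ((553.3860473632812, 46.92529296875), (11.827369689941406, 87.78455352783203), 82.95401763916016) [0.55073276 0.04693678 0.08475108] [0.08369482 0.08588498]
hook zmax 0.11369633584544153
```

View pics/w3.png

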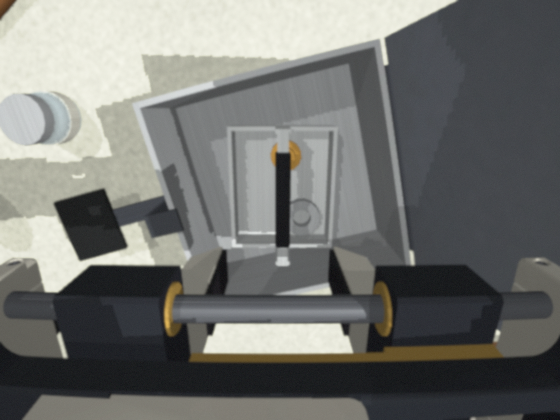

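The wrist view shows the grip (about (283,200)) lined up with the fingers, both parts in the basket, the lid open at the right and the jar at (35,118). Descending 145 mm.

Request:
{"op": "send_rows", "data": {
  "targets": [
    [0.6,0.001,0.002,-0.04,0],
    [0.6,0,0,-0.03,0],
    [0.6,0,0,-0.025,0],
    [0.6,0,0,-0.02,0],
    [0.6,0,0,-0.01,0]
  ]
}}

```text
time: 7.0
tool_pos: [0.5547, 0.043, 0.0818]
tool_rot: [-3.141, -0.003, 3.019]
contact_force: [0.4, 0.7, 0.6]
opening: 0.0549
grip_force: 0.0
```

Request:
{"op": "send_rows", "data": {
  "targets": [
    [0.6,0,0,-0.01,0],
    [0.6,0,0,-0.006,0],
    [0.6,0,0,-0.004,0],
    [0.6,0,0,0,0]
  ]
}}

```text
time: 7.4
tool_pos: [0.5558, 0.044, 0.0638]
tool_rot: [3.141, 0.0, 3.022]
contact_force: [-0.2, -0.7, 0.6]
opening: 0.0551
grip_force: 0.0
```

Request:
{"op": "send_rows", "data": {
  "targets": [
    [0.45,0,0,0,0],
    [0.3,0,0,0,0],
    [0.2,0,0,0,0],
    [0.1,0,0,0,0],
    [0,0,0,0,0]
  ],
  "grip_force": 35
}}

```text
time: 7.9
tool_pos: [0.5557, 0.044, 0.0639]
tool_rot: [3.141, 0.0, 3.022]
contact_force: [0.9, -0.5, -1.0]
opening: 0.0197
grip_force: 0.0
```

Request:
{"op": "send_rows", "data": {
  "targets": [
    [0,0,0,0,0],
    [0,0,0,0,0],
    [0,0,0,0,0]
  ]
}}

```text
time: 8.2
tool_pos: [0.5558, 0.0444, 0.0639]
tool_rot: [3.141, 0.0, 3.022]
contact_force: [1.4, 3.9, 1.9]
opening: 0.0138
grip_force: 35.0
```

Request:
{"op": "send_rows", "data": {
  "targets": [
    [0,0,0,0.003,0],
    [0,0,0,0.006,0],
    [0,0,0,0.01,0],
    [0,0,0,0.012,0],
    [0,0,0,0.012,0]
  ]
}}

```text
time: 8.7
tool_pos: [0.5558, 0.0439, 0.108]
tool_rot: [-3.142, 0.0, 3.022]
contact_force: [0.6, -0.7, -5.0]
opening: 0.0134
grip_force: 35.0
```

Request:
{"op": "send_rows", "data": {
  "targets": [
    [0,-0.002,0,0.014,0],
    [0,-0.002,0,0.014,0],
    [0,-0.002,0,0.014,0],
    [0,-0.002,0,0.014,0],
    [0,-0.002,0,0.014,0]
  ]
}}

```text
time: 9.2
tool_pos: [0.5454, 0.044, 0.1784]
tool_rot: [3.142, 0.001, 3.022]
contact_force: [-0.3, 0.3, -5.5]
opening: 0.0135
grip_force: 35.0
```

Request:
{"op": "send_rows", "data": {
  "targets": [
    [0,0,0,0.014,0],
    [0,0,0,0.012,0],
    [0,0,0,0.008,0],
    [0,0,0,0.005,0],
    [0,0,0,0.003,0]
  ]
}}

```text
time: 9.7
tool_pos: [0.5456, 0.044, 0.219]
tool_rot: [3.141, -0.0, 3.022]
contact_force: [-0.8, -1.0, -5.2]
opening: 0.0137
grip_force: 35.0
```

Request:
{"op": "send_rows", "data": {
  "targets": [
    [0,0,0,0,0],
    [0,0,0,0,0],
    [0,0,0,0,0],
    [0,0,0,0,0],
    [0,0,0,0,0]
  ]
}}

```text
time: 10.2
tool_pos: [0.5456, 0.044, 0.2185]
tool_rot: [3.142, -0.001, 3.022]
contact_force: [-1.1, 0.1, -5.0]
opening: 0.0137
grip_force: 35.0
```

Run:
```python
from h import *
from scipy.spatial.transform import Rotation as R
s=observe(); print(s)
I,D=read_camera("wrist"); cv2.imwrite("pics/w4.png",I[...,::-1])
c=calibration("wrist"); T=np.eye(4); T[:3,:3]=R.from_euler("xyz",s["tool_rot"]).as_matrix(); T[:3,3]=s["tool_pos"]
np.savez("w4.npz",I=I,P=cloud("wrist",D,c,T@np.array(c["hand_eye"])),D=D)
I,D=read_camera("scene"); cv2.imwrite("pics/scene4.png",I[...,::-1]); np.savez("s4.npz",I=I,D=D,P=cloud("scene",D))
w=cv2.imread("pics/w4.png"); sc=cv2.resize(cv2.imread("pics/scene4.png")[100:310,150:430],(560,420))
cv2.imwrite("pics/c4.png",cv2.resize(np.vstack([w,sc]),(400,600)))
```

```text
{'time': 10.2, 'qpos': array([-5.96260251e-02,  3.89781374e-01,  1.47523311e+00,  8.39455876e-05,
        1.27707497e+00, -1.51059312e+00]), 'qvel': array([-0.00081685, -0.00146595, -0.00363966,  0.00078734,  0.00074702,
       -0.00010197]), 'joint_efforts': array([-5.66786694e-04, -4.83117986e+01, -2.61909288e+01, -9.72840702e-03,
        8.10894021e-02,  3.37454412e-05]), 'tool_pos': array([0.54558572, 0.0439919 , 0.21846737]), 'tool_rot': array([ 3.14154235e+00, -5.00734330e-04,  3.02173911e+00]), 'contact_force': array([-1.12724208,  0.14590462, -4.96602989]), 'torque': array([-0.07375548, -0.01519058, -0.00909091]), 'grip_force': 34.99893665313721, 'opening': 0.013697195410887111}
```

View pics/c4.png

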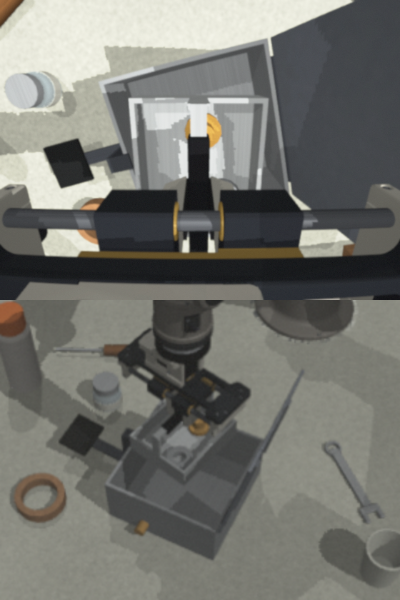

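The basket is up with both parts in it and the lid is open. I'll check level and height from the rim in the depth images.

Run:
```python
import numpy as np
c=np.array([.545,.045]); ux=np.array([.993,-.12]); uy=np.array([.12,.993])
for f in("w4","s4"):
    z=np.load(f+".npz"); P=z["P"][z["D"]>0]; d=P[:,:2]-c; a=d@ux; b=d@uy
    m=(abs(a)<.07)&(abs(b)<.06)&(P[:,2]>.175)&(P[:,2]<.21)&((abs(a)>.058)|(abs(b)>.048))
    a,b,h=a[m],b[m],P[m][:,2]
    # top rim: keep highest per cell
    A=[]
    for i in np.arange(-.07,.07,.01):
        for j in np.arange(-.06,.06,.01):
            k=(a>=i)&(a<i+.01)&(b>=j)&(b<j+.01)
            if k.sum()>2: t=np.argsort(h[k])[int(.8*k.sum())]; A.append([a[k][t],b[k][t],h[k][t]])
    A=np.array(A); M=np.c_[A[:,:2],np.ones(len(A))]; w=np.ones(len(A),bool)
    for _ in range(6):
        x=np.linalg.lstsq(M[w],A[w,2],rcond=None)[0]; w=abs(A[:,2]-M@x)<.004
    print(f,w.sum(),len(A),"slopes deg",np.degrees(x[:2]).round(2),"rim z",x[2].round(4),"underside",(x[2]-.034).round(4))
```

```text
w4 30 32 slopes deg [-0.06 -0.12] rim z 0.1926 underside 0.1586
s4 34 37 slopes deg [0.32 0.17] rim z 0.1937 underside 0.1597
```

Level to within 0.4°, underside at about 0.159 m, which is 59 mm above the rim.

```bash
python3 -c "from cell import hand_in; print(hand_in())"
```

```text
the job is handed in; nothing more can be done
None
```

The job is handed in: I pressed the pedal to its stop and the lid sprang open. The gripper is holding the basket with both parts in it, level to within 0.4° and still over the tub, its underside about 59 mm above the rim.

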